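Unhook the tub from its rail and tare it on the postage scale

TASK

Take the empty grey metal tub off its desk rail: slide it along its keyhole slots until the stud heads sit in the wide ends, then lift it straight off. Set it down gently, upright in the middle of the postage scale's platform, let go of it, and then press the scale's tare key all the way down and release it. Leave the eraser, the glue stick and the rubber stamp where they are.

Things in the scene. Friction and masses are not known exactly. Their poses are not given: they have to be found in the camera images.
- rail_mid (a point): Point on top of the stand's aluminium rail (43 mm deep in x, 116 mm long in y), midway between its two studs, 135 mm above the desk. Axes: x to the stand's back, y along the rail to the left, z up. The stand is fixed; its foot plate, 10 mm high, reaches 62 mm ahead of the studs. The tub hangs before the rail, its back against the stand's flat upright, whose face is at x = -21.5 mm.
- stud_right (a point): Foot, on the rail's top, of the right steel stud (y = -22 mm from rail_mid); shank 7 mm thick and 6.5 mm tall, then a flat round head 15 mm across, 5 mm thick, whose top is 11.5 mm above the rail. The left stud is the same at y = +22 mm. At the start the studs stand in the narrow ends of the tub's keyholes, their heads holding its plate down (2.5 mm of play).
- tub_grip (a point): Centre of the tub's upright grip tab, a plate 8 mm thick (x) and 50 mm wide (y) that rises 50 mm above the hanger plate; take it from above, a finger before and a finger behind. Axes: x from cup to hanger plate (to the stand's back as it hangs), y along the slots, z up. It is 92 mm above the tub's underside, 30 mm above the hanger plate's top face, 20 mm below the tab's top edge.
- tub_foot (a point): Centre of the underside of the tub's cup, same axes; tub_grip is 37 mm along x and 92 mm up from here. The empty grey metal tub weighs 0.11 to 0.22 kg: an open cup 78 mm (x) by 88 mm (y), 50 mm high, the grip tab on its back wall, and behind the tab a level hanger plate at 58 to 62 mm height, x = 40 to 83 mm, y = -49 to 49 mm, which rests on the rail.
- wide_mid (a point): Point midway between the wide ends of the hanger plate's two keyholes, on its underside; x = 62, y = -8, z = 58 mm from tub_foot. The wide ends (26 mm across) are 22 mm either side of it along y; from each an about 10 mm wide slot runs to +y, its end 27.5 mm from the wide end's centre. At the start it is 18 to 24 mm right (-y) of rail_mid; once over rail_mid the stud heads pass up through the wide ends with 5 mm to spare all round.
- platform_top (a point): Centre of the top of the postage scale's square steel platform, 130x130 mm, 40 mm above the desk; axes along the scale's: x to its back, y to its left, z up. The platform is sprung and sinks about 0.4 mm per newton, by at most 4 mm. The scale's body (140 mm deep, 210 mm wide, 30 mm high, fixed to the desk) carries a read-out and the tare key to the left of the platform.
- platform: The scale's steel platform itself; origin 10 mm below platform_top.
- tare_top (a point): Centre of the top of the tare key, a round light button 26 mm across on a low black collar, 107 mm to the left (y) and 30 mm to the front (-x) of the platform's centre. It is pressed straight down.
- tare (a joint): Travel of the tare key: 0 up, 0.006 m fully down; a spring pushes it back, fully down takes about 5 N.
- eraser: Bystander: pink eraser, 19x48x11 mm, beside the scale; origin under its centre. Leave it where it is.
- glue_stick: Bystander: upright glue stick, 27 mm across, 90 mm tall, beside the rail stand; origin under its centre. Leave it where it is.
- rubber_stamp: Bystander: brown wooden rubber stamp, 28x64 mm, 69 mm tall, at the desk's left edge; origin under its centre. Leave it where it is.

How it is judged:
By the outcome, as a careful person would: the job done as asked, in the order asked, and still so for the second after the job is handed in, with the robot touching nothing.
It also fails if it takes over 45 s, if anything falls off the work surface, if the arm or the gripper's body presses on something with over 40 N, if the wrist force passes 120 N, or if a joint passes its speed limit or range.

ROBOT

A 6-joint arm with a two-finger parallel gripper is mounted at the origin on the work surface; the furniture and walls round the work are solid. World frame = base frame: x ahead of the robot, y to its left, z up, the work surface at z = 0. Lengths are in m, angles in rad, forces in N, time in s.
With the tool pointing down it reaches from about 0.3 to 1 m from the base axis. Payload 5.1 kg.
Tool frame: the origin (TCP) lies between the finger pads; the fingertips stand 22 mm ahead of it and the grasp point (between the pads) lies 3 mm ahead of it; z points along the fingers, y is the line along which they close (so a half turn about z gives the same grasp; the last joint's range is limited). The gripper opens to 95 mm and grips with 3 to 60 N. Pads are 20 mm wide; open, the fingers measure 119 mm over their backs; the gripper's body (75 mm by 180 mm) begins 59 mm behind the grasp point.
Start: joints at [-1.223, 0.124, 1.65, -0, 1.367, -0.083], TCP at [0.271, -0.591, 0.237] pointing down, gripper open.
Joint ranges: [-2.61, 2.61], [-1.02, 2.33], [0.03, 2.71], [-1.35, 4.49], [0.32, 2.68], [-2.91, 2.91]. Speed limits (rad/s): [2.57, 2.57, 3.14, 3.14, 3.14, 3.14].

INTERFACE

Orientations are given as a unit quaternion [w, x, y, z].
In Python, from plant import status, read_camera, camera_params, r, models gives the robot as it stands. The module is installed in compiled form; this text tells all that it offers.
- The arm moves only by the tool servo_tool, never from a script. Its argument "motion" is a list of rows, each a list of 3 entries, a list of its own where there are three numbers: the shift along the tool's x, y, z in cm, then the turn, a rotation vector about the tool's x, y, z in degrees, then the opening, from 0 (shut) to 1 (fully open). In form: [[[tx, ty, tz], [rx, ry, rz], grip], ...]. A call has 1 to 10 rows; each row is the pose to reach, as a shift and turn from the pose commanded when the call began, along the tool's axes at that moment; what a row does not reach only later rows make up. A row lasts 1/12 s, in which the tool goes at most 41.7 mm and 7.16 degrees, less where a joint would pass 70% of its speed; a pose out of reach is approached as far as the arm can. A call with a gripper value outside its range is refused whole. The fingers move at their own pace and stop on an object; the grip force is fixed at half the most. Time passes only in rows, so rows that repeat a pose let the fingers close. It gives the time, the measured TCP pose, the force, the opening and the grip force at its end, in the units of the state.
- status.observe(): the state, without advancing time (a new reading comes with each control period).
- read_camera(name): name is "scene" or "top"; returns (picture, depth): 384x512x3 uint8, red, green, blue; 384x512 float32, m along the optical axis (not along the pixel's ray), 0 where there is no reading.
- camera_params(name): a dict with "K" (3x3 intrinsics, pixels), "xyz" and "attitude" of the camera in the world. Camera axes: x right, y up, looking along -z (the intrinsics and any distortion apply to the point x, -y, -z); pixel columns grow to the right and rows downward; lengths in m; the calibration is good to about 2 mm. A picture is of the moment at which its call begins. camera_params takes no time and is no camera call.
- r.finish_job(): hands the job in; it is judged then, once.
Trained networks look in the newest picture that a camera, given by its name, has taken for a name from the list of things; names that differ only in an ending like _2 or _b are one class to them, and where a whole thing is asked for, a point or a joint stands for the part that bears it (a point fixed in the world has none). Each returns a list of dicts, best first, with "confidence" (0 to 1); they miss things now and then, are a little off and sometimes report something else, mostly with a low value. They report only what shows in the picture. A call takes as long as a camera call.
- models.boxes_of(camera, name): "at" ([x, y, z] in m, in world coordinates, good to about 4 mm: the middle of the surface that is visible of it).
The state is a dict: "clock": time; "joints": joint angles; "joint_velocities": joint speeds; "effort": joint torques, N m; "tool_pos": TCP position; "eef_rot": TCP orientation; "force": force on the tool from outside, world axes, zero at the start; "wrist_torque": the same for the moment, N m; "finger_gap": finger opening in m; "grip_force": force on a finger pad.
Only numpy, scipy, OpenCV 4.12 (cv2) and the standard library are available. Lean on these libraries where they do the work, as an engineer would, in place of code of your own. Each camera call takes 0.05 s, during which the arm holds its last target. There are 200 camera calls.

## Working session

There is one attempt and no reset: what is moved stays moved. The work goes in short steps, Python scripts to look and compute and a tool call to move; the robot and the scene stay as the last step left them, time stands still between calls to the robot, and variables do not carry over. Pictures are saved under pics/ and viewed, at most 10 in all, crops included, and the job is handed in when it is done.

Besides the shell and the picture viewer there is one more tool, called after "Emit:" as name(argument=value, ...) on one line, values as JSON. servo_tool: Moves the arm, as the interface text tells. Its arguments: {"type":"object","properties":{"motion":{"type":"array"}},"required":["motion"]}

```bash
mkdir -p pics
cat > h.py <<'E'
import numpy as np, cv2
from scipy.spatial.transform import Rotation as R
from plant import status, read_camera, camera_params, r, models
def cam(n):
    p=camera_params(n); q=p["attitude"]
    q=np.array(q)
    M=q if q.shape==(3,3) else R.from_quat(np.r_[q[1:],q[0]]).as_matrix()
    return np.array(p["K"]),np.array(p["xyz"]),M
def cloud(n,save=None):
    im,d=read_camera(n); K,t,M=cam(n)
    v,u=np.mgrid[:d.shape[0],:d.shape[1]]
    P=np.stack([(u-K[0,2])/K[0,0]*d,-(v-K[1,2])/K[1,1]*d,-d],-1)@M.T+t
    P[d==0]=np.nan
    if save: cv2.imwrite(save,im[:,:,::-1])
    return im,d,P
E
python3 - <<'E'
from h import *
print(camera_params("top"),camera_params("scene"))
print(status.observe())
for n in("scene","top"):
    im,d,P=cloud(n,f"pics/{n}0.png"); np.savez(f"{n}0.npz",im=im,P=P)
    for k in["tub_grip","stud_right","rail_mid","platform","platform_top","tare","tare_top","tub_foot","eraser","glue_stick","rubber_stamp"]:
        print(n,k,[(np.round(b["at"],3).tolist(),round(b["confidence"],2)) for b in models.boxes_of(n,k)[:2]])
E
```

```text
{'K': array([[397.43894547,   0.        , 256.97200654],
       [  0.        , 397.43894547, 186.31617477],
       [  0.        ,   0.        ,   1.        ]]), 'xyz': array([0.37890646, 0.18828793, 0.95888691]), 'attitude': array([-0.7049476 , -0.04982964,  0.05017497,  0.70572542])} {'K': array([[458.22874273,   0.        , 261.71149571],
       [  0.        , 458.22874273, 190.20275189],
       [  0.        ,   0.        ,   1.        ]]), 'xyz': array([0.28183734, 0.70135333, 0.76982204]), 'attitude': array([-0.20254564, -0.06556116,  0.32478693,  0.9215153 ])}
{'clock': 0.0, 'joints': array([-1.22258216e+00,  1.24484239e-01,  1.65167932e+00, -1.51401827e-05,
        1.36748524e+00, -8.25898447e-02]), 'joint_velocities': array([ 0.00138205,  0.00205832, -0.00019194,  0.00029957,  0.00175891,
        0.00163802]), 'effort': array([ 7.71542182e-04, -4.17611647e+01, -3.59927881e+01,  7.74798403e-02,
        4.92262852e-02, -1.45146323e-04]), 'tool_pos': array([ 0.27121188, -0.59005597,  0.23539736]), 'eef_rot': array([-1.01803851e-03,  9.76889703e-01,  2.13741551e-01, -1.43486984e-0
[... 499 characters left out ...]
.588, 0.108, 0.112], 0.95)]
scene eraser [([0.44, 0.043, 0.008], 0.52)]
scene glue_stick []
scene rubber_stamp [([0.532, 0.376, 0.018], 0.88)]
top tub_grip [([0.586, 0.109, 0.102], 0.61), ([0.415, 0.15, 0.041], 0.53)]
top stud_right [([0.616, 0.159, 0.133], 0.96)]
top rail_mid [([0.617, 0.156, 0.136], 0.88)]
top platform [([0.418, 0.15, 0.04], 0.77), ([0.618, 0.16, 0.133], 0.33)]
top platform_top []
top tare [([0.585, 0.113, 0.107], 0.64)]
top tare_top [([0.396, 0.255, 0.05], 0.4)]
top tub_foot [([0.586, 0.107, 0.106], 0.91), ([0.442, 0.044, 0.012], 0.46)]
top eraser [([0.443, 0.047, 0.012], 0.49)]
top glue_stick [([0.63, 0.037, 0.092], 0.75)]
top rubber_stamp [([0.527, 0.359, 0.023], 0.68)]
```

View pics/top0.png

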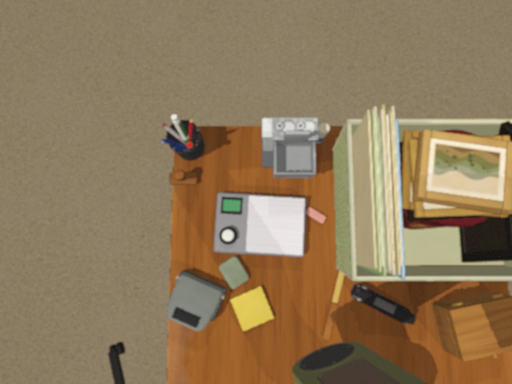

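View pics/scene0.png

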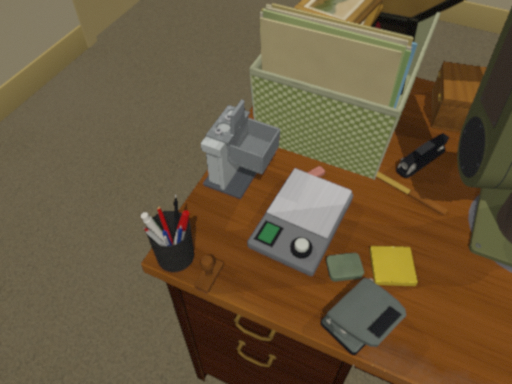

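Run:
```python
from h import *
for n in("top","scene"):
    P=np.load(n+"0.npz")["P"]
    def rect(m):
        p=P[m]; x=p[:,:2].astype(np.float32)*1000
        lab,_n=None,len(p)
        (c,s,a)=cv2.minAreaRect(x)
        return _n,np.round(c,1),np.round(s,1),round(a,1),np.round(np.median(p[:,2]),4)
    x,y,z=P[...,0],P[...,1],P[...,2]
    reg=(x>.5)&(x<.72)&(y>0.02)&(y<.26)
    for lo,hi in [(.128,.143),(.143,.152),(.178,.2),(.09,.128)]:
        m=reg&(z>lo)&(z<hi)
        nn,lab,st,ce=cv2.connectedComponentsWithStats(m.astype(np.uint8))
        for i in range(1,nn):
            if st[i,4]>15: print(n,lo,hi,st[i].tolist(),rect(lab==i))
    m=(x>.32)&(x<.52)&(y>.05)&(y<.24)&(z>.036)&(z<.045); m=cv2.morphologyEx(m.astype(np.uint8),cv2.MORPH_OPEN,np.ones((5,5)))>0
    print(n,"plat",rect(m))
    m=(x>.3)&(x<.52)&(y>.225)&(y<.32)&(z>.032)&(z<.06)
    nn,lab,st,ce=cv2.connectedComponentsWithStats(m.astype(np.uint8))
    for i in range(1,nn):
        if st[i,4]>15: print(n,"tare",st[i].tolist(),rect(lab==i))
```

```text
top 0.128 0.143 [262, 118, 56, 24, 951] (951, array([619.5, 118.4]), array([117.8,  50.6]), 88.8, np.float64(0.1379))
top 0.143 0.152 [276, 123, 7, 7, 38] (38, array([623.3, 141.4]), array([13.1, 12.9]), 84.4, np.float64(0.1468))
top 0.143 0.152 [296, 123, 7, 7, 37] (37, array([623.4,  98.7]), array([12.2, 12.5]), 6.1, np.float64(0.1469))
top 0.143 0.152 [283, 138, 24, 2, 25] (25, array([594.7, 109. ]), array([48.8,  1.8]), 89.4, np.float64(0.1472))
top 0.178 0.2 [284, 131, 26, 5, 125] (125, array([597. , 108.7]), array([50.1,  7.6]), 89.4, np.float64(0.1886))
top 0.09 0.128 [318, 122, 11, 11, 61] (61, array([636.5,  38.8]), array([22.8, 24.3]), 24.1, np.float64(0.0912))
top 0.09 0.128 [262, 138, 53, 39, 545] (545, array([562.8, 121.6]), array([112.2,  79.8]), 88.8, np.float64(0.1165))
top plat (3122, array([420.5, 147.6]), array([129.7, 129.8]), 86.7, np.float64(0.0401))
top tare [218, 195, 24, 24, 277] (277, array([463.3, 252. ]), array([54., 54.]), 0.0, np.float64(0.0335))
top tare [216, 225, 25, 22, 289] (289, array([396.1, 261.8]), array([51.5, 50.2]), 56.5, np.float64(0.0433))

[... 195 characters left out ...]
8., 12.]), 26.2, np.float64(0.1446))
scene 0.143 0.152 [230, 114, 15, 19, 47] (47, array([594.4, 111.7]), array([50. ,  7.9]), 81.3, np.float64(0.148))
scene 0.143 0.152 [215, 128, 7, 7, 28] (28, array([623.1, 144.2]), array([13.1, 11.2]), 69.7, np.float64(0.1447))
scene 0.178 0.2 [230, 100, 14, 20, 111] (111, array([596.9, 110. ]), array([51.8,  8.4]), 87.7, np.float64(0.1858))
scene 0.09 0.128 [201, 119, 79, 50, 1515] (1515, array([584.6, 123. ]), array([123.3, 115.1]), 0.2, np.float64(0.111))
scene plat (1206, array([420.2, 151.8]), array([124.5, 129. ]), 86.1, np.float64(0.0378))
scene tare [290, 237, 23, 22, 372] (372, array([396.1, 258. ]), array([40.1, 40.9]), 45.1, np.float64(0.041))
```

The top view shows the stand with the tub at px (293,145), the studs at (279,126) and (299,126), the scale at (260,225) with its tare key at (228,235), and a tall file box to the right of the stand. The box lies between the arm and the work, so I need its height and edge, and also finer yaw estimates.

Run:
```python
from h import *
print(status.observe()["clock"])
P=np.load("top0.npz")["P"]; x,y,z=P[...,0],P[...,1],P[...,2]
for y0 in np.arange(-.5,.08,.04):
    m=(x>.2)&(x<.75)&(y>y0)&(y<y0+.04)
    print(round(y0,2),m.sum(),np.round(np.nanpercentile(z[m],[50,95,100]),3) if m.any() else "", np.round([x[m&(z>.1)].min(),x[m&(z>.1)].max()],2) if (m&(z>.1)).any() else "")
im=np.load("top0.npz")["im"]
m=(x>.36)&(x<.43)&(y>.235)&(y<.29)&(z>.02)&(im.min(-1)>150)
print("key",P[m].mean(0),m.sum(),np.round(np.ptp(P[m],0),3),np.median(z[m]))
im=np.load("scene0.npz")["im"];P=np.load("scene0.npz")["P"]; x,y,z=P[...,0],P[...,1],P[...,2]
m=(x>.36)&(x<.43)&(y>.235)&(y<.29)&(z>.02)&(im.min(-1)>150)
print("key",P[m].mean(0),m.sum(),np.round(np.ptp(P[m],0),3),np.median(z[m]))
```

```text
1.2
-0.5 0  
-0.46 0  
-0.42 204 [0.001 0.028 0.044] 
-0.38 490 [0.005 0.095 0.104] [0.32 0.32]
-0.34 1281 [0.093 0.145 0.211] [0.32 0.62]
-0.3 4391 [0.096 0.216 0.269] [0.31 0.62]
-0.26 3615 [0.097 0.294 0.298] [0.31 0.62]
-0.22 4152 [0.225 0.293 0.297] [0.31 0.62]
-0.18 3913 [0.242 0.294 0.297] [0.31 0.62]
-0.14 3346 [0.277 0.294 0.297] [0.31 0.62]
-0.1 2987 [0.255 0.294 0.297] [0.31 0.62]
-0.06 3293 [0.319 0.331 0.335] [0.31 0.61]
-0.02 10984 [0.208 0.343 0.447] [0.2  0.62]
0.02 2958 [0.001 0.048 0.141] [0.61 0.64]
0.06 3373 [0.004 0.14  0.193] [0.52 0.64]
key [0.39585993 0.26114449 0.03944338] 256 [0.067 0.047 0.03 ] 0.03217277422697945
key [0.39566371 0.25786499 0.04989804] 111 [0.022 0.024 0.007] 0.04990693915416067
```

Emit:
servo_tool(motion=[[[0,0,-26],[0,0,0],0.4],[[0,0,-26],[0,0,0],0.4],[[0,0,-26],[0,0,0],0.4],[[0,0,-26],[0,0,0],0.4],[[0,0,-26],[0,0,0],0.4],[[0,0,-26],[0,0,0],0.4],[[0,0,-26],[0,0,0],0.4]])

```text
clock: 1.78
tool_pos: [0.2716, -0.5909, 0.5064]
eef_rot: [0.006, 0.977, 0.214, 0.001]
force: [0.3, -0.5, 1.2]
finger_gap: 0.0538
grip_force: 0.0
```

Emit:
servo_tool(motion=[[[29.4,-25,0],[0,0,-64.7],0.4],[[29.4,-25,0],[0,0,-64.7],0.4],[[29.4,-25,0],[0,0,-64.7],0.4],[[29.4,-25,0],[0,0,-64.7],0.4],[[29.4,-25,0],[0,0,-64.7],0.4],[[29.4,-25,0],[0,0,-64.7],0.4],[[29.4,-25,0],[0,0,-64.7],0.4],[[29.4,-25,0],[0,0,-64.7],0.4],[[29.4,-25,0],[0,0,-64.7],0.4],[[29.4,-25,0],[0,0,-64.7],0.4]])

```text
clock: 2.62
tool_pos: [0.4355, -0.2364, 0.4971]
eef_rot: [0.0, 0.708, 0.706, 0.001]
force: [0.4, -0.5, -0.3]
finger_gap: 0.0377
grip_force: 0.0
```

```bash
cat >> h.py <<'E'
def to(p,yaw=None):
    """shift cm / turn deg in tool axes to TCP p, with tool y along world direction yaw (deg)"""
    s=status.observe(); q=s["eef_rot"]; T=R.from_quat(np.r_[q[1:],q[0]])
    print("clock %.2f"%s["clock"],"tcp",np.round(s["tool_pos"],4),"F",np.round(s["force"],1),"gap %.4f"%s["finger_gap"],"grip %.1f"%s["grip_force"])
    print("shift",np.round(T.inv().apply(np.array(p)-s["tool_pos"])*100,2))
    if yaw is not None:
        Y=np.array([np.cos(np.radians(yaw)),np.sin(np.radians(yaw)),0]);Z=np.array([0,0,-1.])
        G=R.from_matrix(np.stack([np.cross(Y,Z),Y,Z],1))
        print("turn",np.round((T.inv()*G).as_rotvec(degrees=True),2))
E
python3 - <<'E'
from h import *
to([.597,.109,.25],-.6)
print(status.observe()["joints"])
E
```

```text
clock 2.62 tcp [ 0.4355 -0.2364  0.4971] F [ 0.4 -0.5 -0.3] gap 0.0377 grip 0.0
shift [34.54 16.05 24.77]
turn [ 0.09 -0.06  0.49]
[-0.60670763 -0.25256493  1.58100656  0.00185492  1.81238561 -0.60438515]
```

Emit:
servo_tool(motion=[[[34.5,16.1,0],[0,0,0.4],0.4],[[34.5,16.1,0],[0,0,0.4],0.4],[[34.5,16.1,0],[0,0,0.4],0.4],[[34.5,16.1,0],[0,0,0.4],0.4],[[34.5,16.1,0],[0,0,0.4],0.4],[[34.5,16.1,0],[0,0,0.4],0.4],[[34.5,16.1,0],[0,0,0.4],0.4],[[34.5,16.1,0],[0,0,0.4],0.4],[[34.5,16.1,0],[0,0,0.4],0.4],[[34.5,16.1,0],[0,0,0.4],0.4]])

```text
clock: 3.45
tool_pos: [0.6005, 0.1072, 0.4943]
eef_rot: [-0.001, 0.712, 0.702, -0.0]
force: [0.7, 0.0, 0.1]
finger_gap: 0.0381
grip_force: 0.0
```

Emit:
servo_tool(motion=[[[0,0,23],[0,0,0],0.4],[[0,0,23],[0,0,0],0.4],[[0,0,23],[0,0,0],0.4],[[0,0,23],[0,0,0],0.4],[[0,0,23],[0,0,0],0.4],[[0,0,23],[0,0,0],0.4],[[0,0,23],[0,0,0],0.4],[[0,0,23],[0,0,0],0.4]])

```text
clock: 4.12
tool_pos: [0.5983, 0.1018, 0.2653]
eef_rot: [-0.001, 0.714, 0.7, -0.001]
force: [0.2, -0.0, 0.4]
finger_gap: 0.0382
grip_force: 0.0
```

Run:
```python
from h import *
to([.597,.1092,.178],-.6)
cloud("scene","pics/s1.png")
```

```text
clock 4.12 tcp [0.5983 0.1018 0.2653] F [ 0.2 -0.   0.4] gap 0.0382 grip 0.0
shift [ 0.74 -0.11  8.73]
turn [-0.17  0.03 -0.49]
```

View pics/s1.png

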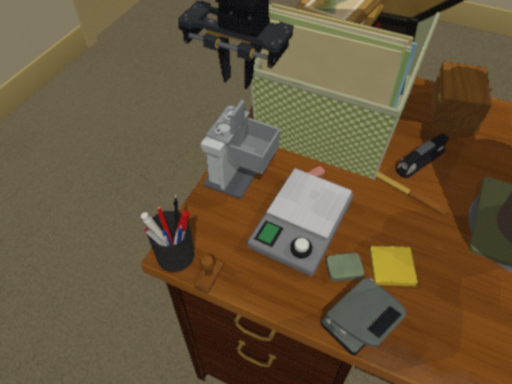

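The scene view shows the open fingers at px (225,65) and (248,75), straddling the tab at (237,108). Going down to grasp.

Emit:
servo_tool(motion=[[[0.7,-0.1,3],[0,0,-0.5],0.4],[[0.7,-0.1,6],[0,0,-0.5],0.4],[[0.7,-0.1,8],[0,0,-0.5],0.4],[[0.7,-0.1,8.7],[0,0,-0.5],0.4],[[0.7,-0.1,8.7],[0,0,-0.5],0.4],[[0.7,-0.1,8.7],[0,0,-0.5],0.4]])

```text
clock: 4.67
tool_pos: [0.5995, 0.1096, 0.1825]
eef_rot: [0.001, 0.71, 0.704, 0.002]
force: [0.3, -0.3, -0.2]
finger_gap: 0.038
grip_force: 0.0
```

Run:
```python
from h import *
to([.597,.1092,.178],-.6)
im,d,P=cloud("top","pics/t1.png"); np.savez("t1.npz",im=im,P=P)
cv2.imwrite("pics/t1c.png",cv2.resize(im[100:200,230:350,::-1],None,fx=5,fy=5,interpolation=2))
```

```text
clock 4.67 tcp [0.5995 0.1096 0.1825] F [ 0.3 -0.3 -0.2] gap 0.0380 grip 0.0
shift [-0.04 -0.26  0.45]
turn [ 0.23 -0.02  0.06]
```

View pics/t1c.png

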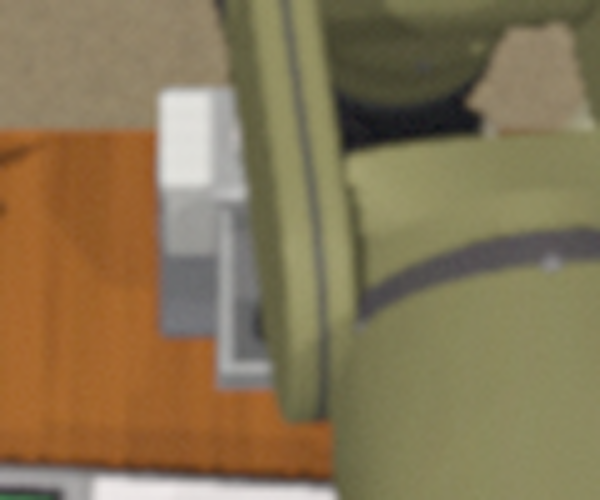

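The arm hides the tub from above, so px (0–340) shows only the rail's left end. I'll close gently and watch the force.

Emit:
servo_tool(motion=[[[0,-0.2,0.3],[0,0,0],0.4],[[0,-0.2,0.3],[0,0,0],0.2],[[0,-0.2,0.3],[0,0,0],0.15],[[0,-0.2,0.3],[0,0,0],0.1],[[0,-0.2,0.3],[0,0,0],0.05],[[0,-0.2,0.3],[0,0,0],0.0],[[0,-0.2,0.3],[0,0,0],0.0],[[0,-0.2,0.3],[0,0,0],0.0]])

```text
clock: 5.38
tool_pos: [0.5985, 0.1096, 0.1776]
eef_rot: [0.003, 0.71, 0.704, 0.003]
force: [7.2, -0.2, -2.2]
finger_gap: 0.0076
grip_force: 30.0
```

Run:
```python
from h import *
to([.597,.1092,.178],-.6)
im,d,P=cloud("scene"); to([.597,.1092,.178],-.6)
cv2.imwrite("pics/s2.png",cv2.resize(im[40:200,150:320,::-1],None,fx=3.5,fy=3.5,interpolation=2))
```

```text
clock 5.38 tcp [0.5985 0.1096 0.1776] F [ 7.2 -0.2 -2.2] gap 0.0076 grip 30.0
shift [-0.04 -0.15 -0.04]
turn [ 0.43 -0.02  0.09]
clock 5.43 tcp [0.5986 0.1096 0.1776] F [ 7.5  0.6 -3.1] gap 0.0078 grip 30.0
shift [-0.04 -0.16 -0.04]
turn [ 0.43 -0.02  0.09]
```

View pics/s2.png

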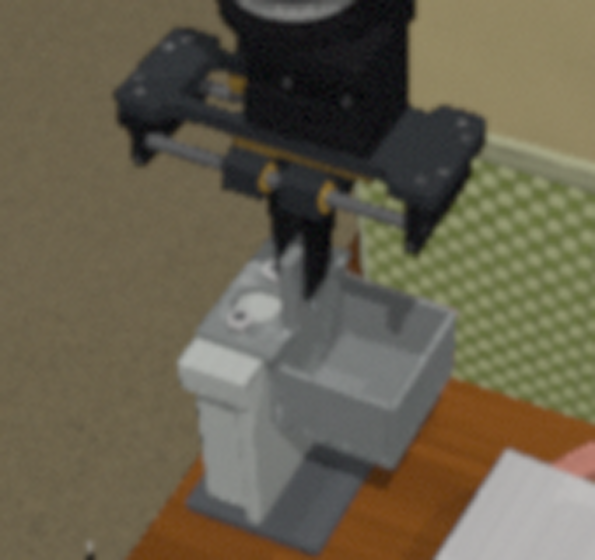

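The fingers hold the tab at crop px (300,270), and the left stud head shows at (258,305) in its slot. The arm is pulling about 7 N toward −x, so I'll relieve that and raise slightly.

Emit:
servo_tool(motion=[[[0,0.15,-0.1],[0,0,0],0.0],[[0,0.15,-0.1],[0,0,0],0.0],[[0,0.15,-0.1],[0,0,0],0.0]])

```text
clock: 5.68
tool_pos: [0.5988, 0.1096, 0.1779]
eef_rot: [0.001, 0.71, 0.704, 0.001]
force: [5.3, -0.9, -3.0]
finger_gap: 0.008
grip_force: 30.0
```

Emit:
servo_tool(motion=[[[0.3,0.1,0],[0,0,0],0.0],[[0.6,0.2,0],[0,0,0],0.0],[[0.9,0.2,0],[0,0,0],0.0],[[1.0,0.2,0],[0,0,0],0.0],[[1.0,0.2,0],[0,0,0],0.0]])

```text
clock: 6.1
tool_pos: [0.5989, 0.1201, 0.1772]
eef_rot: [-0.001, 0.71, 0.704, -0.001]
force: [0.4, -0.3, -1.2]
finger_gap: 0.0078
grip_force: 30.0
```

Emit:
servo_tool(motion=[[[0.3,0,0],[0,0,0],0.0],[[0.6,0,0],[0,0,0],0.0],[[0.9,0,0],[0,0,0],0.0],[[0.95,0,0],[0,0,0],0.0],[[0.95,0,0],[0,0,0],0.0]])

```text
clock: 6.52
tool_pos: [0.5996, 0.1294, 0.1776]
eef_rot: [-0.0, 0.71, 0.704, -0.0]
force: [0.3, 0.1, -1.0]
finger_gap: 0.0079
grip_force: 30.0
```

Run:
```python
from h import *
im,d,P=cloud("scene"); to([.597,.129,.178],-.6)
cv2.imwrite("pics/s3.png",cv2.resize(im[80:150,190:290,::-1],None,fx=8,fy=8,interpolation=2))
```

```text
clock 6.57 tcp [0.5996 0.1292 0.1777] F [ 0.5 -0.3 -1. ] gap 0.0080 grip 30.0
shift [-0.02 -0.26 -0.03]
turn [-0.   0.   0.1]
```

View pics/s3.png

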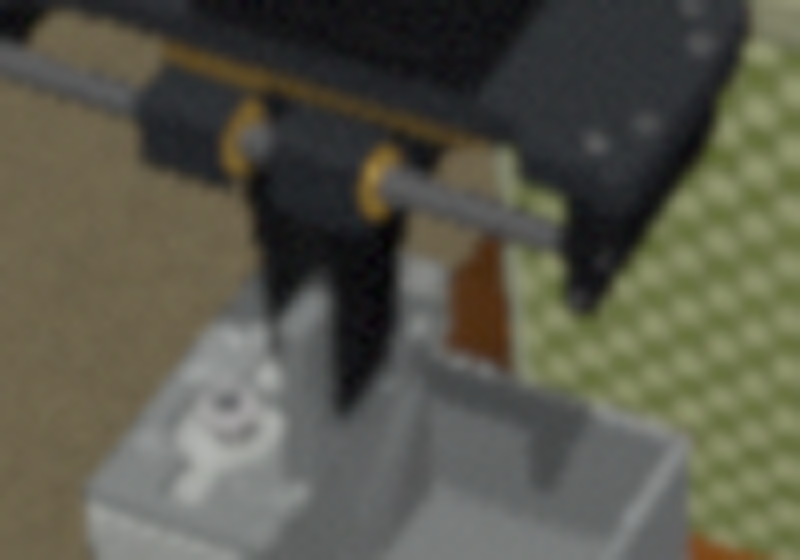

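The left stud's head at crop px (232,412) now sits in the wide end, with the empty slot showing at (190,485). Lifting straight up, slowly at first.

Emit:
servo_tool(motion=[[[0,0,-0.3],[0,0,0],0.0],[[0,0,-0.6],[0,0,0],0.0],[[0,0,-0.9],[0,0,0],0.0],[[0,0,-1.2],[0,0,0],0.0],[[0,0,-1.2],[0,0,0],0.0]])

```text
clock: 6.98
tool_pos: [0.5998, 0.129, 0.1906]
eef_rot: [0.0, 0.71, 0.704, 0.0]
force: [-0.5, -0.7, -0.4]
finger_gap: 0.0078
grip_force: 30.0
```

Emit:
servo_tool(motion=[[[0,0,-2],[0,0,0],0.0],[[0,0,-4],[0,0,0],0.0],[[0,0,-6],[0,0,0],0.0],[[0,0,-6.5],[0,0,0],0.0],[[0.5,-3,-6.5],[0,0,1],0.0],[[1,-6,-6.5],[0,0,2],0.0],[[1.4,-9,-6.5],[0,0,3],0.0],[[1.8,-12,-6.5],[0,0,3],0.0],[[1.8,-14,-6.5],[0,0,3],0.0],[[1.8,-14,-6.5],[0,0,3],0.0]])

```text
clock: 7.82
tool_pos: [0.4568, 0.1486, 0.2538]
eef_rot: [-0.0, 0.728, 0.686, -0.0]
force: [1.0, -0.4, -0.4]
finger_gap: 0.0082
grip_force: 30.0
```

Run:
```python
from h import *
to([.459,.1475,.155],-3.3)
im,d,P=cloud("scene","pics/s4.png");np.savez("s4.npz",im=im,P=P)
```

```text
clock 7.82 tcp [0.4568 0.1486 0.2538] F [ 1.  -0.4 -0.4] gap 0.0082 grip 30.0
shift [-0.1   0.24  9.88]
turn [-0.07  0.   -0.13]
```

View pics/s4.png

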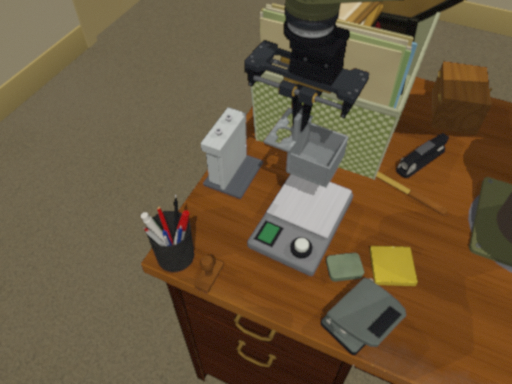

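The tub hangs level from the gripper at px (317,155), over the platform at (312,205), and the bare stand is behind it. Lowering.

Emit:
servo_tool(motion=[[[-0.1,0.2,2],[0,0,0],0.0],[[-0.1,0.2,4.5],[0,0,0],0.0],[[-0.1,0.2,7],[0,0,0],0.0],[[-0.1,0.2,9],[0,0,0],0.0],[[-0.1,0.2,10],[0,0,0],0.0],[[-0.1,0.2,10.2],[0,0,0],0.0],[[-0.1,0.2,10.2],[0,0,0],0.0],[[-0.1,0.2,10.2],[0,0,0],0.0]])

```text
clock: 8.53
tool_pos: [0.4629, 0.1473, 0.154]
eef_rot: [0.001, 0.729, 0.685, 0.001]
force: [0.9, 1.0, -1.4]
finger_gap: 0.0082
grip_force: 30.0
```

Run:
```python
from h import *
to([.459,.1475,.1405],-3.3)
im,d,P=cloud("scene");x,y,z=P[...,0],P[...,1],P[...,2]
m=(x>.36)&(x<.46)&(y>.08)&(y<.22)&(z>.08)&(z<.115)
c,s,a=cv2.minAreaRect(P[m][:,:2].astype(np.float32)*1000); print(c,s,a,m.sum(),np.percentile(z[m],[10,50,90]))
to([.459,.1475,.1405],-3.3)
```

```text
clock 8.53 tcp [0.4629 0.1473 0.154 ] F [ 0.9  1.  -1.4] gap 0.0082 grip 30.0
shift [-0.01 -0.4   1.34]
turn [ 0.12 -0.03 -0.23]
(424.7366027832031, 148.73513793945312) (95.54964447021484, 75.86631774902344) 86.52143859863281 848 [0.08300123 0.09465656 0.10271585]
clock 8.58 tcp [0.4631 0.1474 0.1544] F [ 0.3  0.1 -1. ] gap 0.0077 grip 30.0
shift [-0.02 -0.41  1.39]
turn [ 0.16 -0.05 -0.22]
```

Emit:
servo_tool(motion=[[[0,-0.4,0.4],[0,0,0],0.0],[[0,-0.4,0.8],[0,0,0],0.0],[[0,-0.4,1.0],[0,0,0],0.0],[[0,-0.4,1.1],[0,0,0],0.0],[[0,-0.4,1.2],[0,0,0],0.0],[[0,-0.4,1.2],[0,0,0],0.0]])

```text
clock: 9.08
tool_pos: [0.4577, 0.1474, 0.1405]
eef_rot: [-0.0, 0.728, 0.685, -0.0]
force: [-0.7, -0.2, -1.7]
finger_gap: 0.0079
grip_force: 30.0
```

Emit:
servo_tool(motion=[[[0,0,0.1],[0,0,0],0.0],[[0,0,0.1],[0,0,0],0.0],[[0,0,0.1],[0,0,0],0.0]])

```text
clock: 9.33
tool_pos: [0.4578, 0.1475, 0.1397]
eef_rot: [-0.0, 0.728, 0.685, 0.0]
force: [-0.5, -1.1, -1.5]
finger_gap: 0.0078
grip_force: 30.0
```

Emit:
servo_tool(motion=[[[0,0,0.1],[0,0,0],0.0],[[0,0,0.1],[0,0,0],0.0],[[0,0,0.1],[0,0,0],0.0]])

```text
clock: 9.58
tool_pos: [0.4579, 0.1475, 0.139]
eef_rot: [0.0, 0.728, 0.685, 0.0]
force: [-0.1, 0.8, 0.8]
finger_gap: 0.0081
grip_force: 30.0
```

Emit:
servo_tool(motion=[[[0,0,0.1],[0,0,0],0.0],[[0,0,0.1],[0,0,0],0.0],[[0,0,0.1],[0,0,0],0.0]])

```text
clock: 9.83
tool_pos: [0.458, 0.1475, 0.1381]
eef_rot: [0.0, 0.728, 0.685, 0.0]
force: [-0.3, -0.4, 3.0]
finger_gap: 0.008
grip_force: 30.0
```

Contact is made. I'll back off 1 mm and then open.

Emit:
servo_tool(motion=[[[0,0,-0.1],[0,0,0],0.0],[[0,0,-0.1],[0,0,0],0.0],[[0,0,-0.1],[0,0,0],0.1],[[0,0,-0.1],[0,0,0],0.15],[[0,0,-0.1],[0,0,0],0.2],[[0,0,-0.1],[0,0,0],0.3],[[0,0,-0.1],[0,0,0],0.35],[[0,0,-0.1],[0,0,0],0.35]])

```text
clock: 10.5
tool_pos: [0.4577, 0.1474, 0.1385]
eef_rot: [-0.0, 0.728, 0.685, -0.0]
force: [0.2, -0.2, 0.4]
finger_gap: 0.0315
grip_force: 0.0
```

Emit:
servo_tool(motion=[[[0,0,-1],[0,0,0],0.35],[[0,0,-3],[0,0,0],0.35],[[0,0,-6],[0,0,0],0.35],[[0,0,-9],[0,0,0],0.35],[[0,0,-12],[0,0,0],0.35],[[0,0,-12],[0,0,0],0.35]])

```text
clock: 11.0
tool_pos: [0.4609, 0.1482, 0.2672]
eef_rot: [0.003, 0.728, 0.685, 0.006]
force: [-0.2, -0.6, 1.2]
finger_gap: 0.0331
grip_force: 0.0
```

Run:
```python
from h import *
to([.396,.258,.10],-3.3)
im,d,P=cloud("scene","pics/s5.png");x,y,z=P[...,0],P[...,1],P[...,2]
m=(x>.36)&(x<.43)&(y>.235)&(y<.29)&(z>.02)&(im.min(-1)>150)
print("key",P[m].mean(0),m.sum(),np.round(np.ptp(P[m],0),3))
m=(x>.36)&(x<.52)&(y>.06)&(y<.24)&(z>.08)&(z<.093)
print(cv2.minAreaRect(P[m][:,:2].astype(np.float32)*1000),m.sum())
```

```text
clock 11.00 tcp [0.4609 0.1482 0.2672] F [-0.2 -0.6  1.2] gap 0.0331 grip 0.0
shift [10.51 -7.36 16.67]
turn [ 0.72 -0.2  -0.21]
key [0.39553063 0.25776362 0.0495877 ] 126 [0.023 0.031 0.014]
((440.755859375, 149.8453369140625), (90.31713104248047, 117.9149398803711), 86.78691864013672) 425
```

View pics/s5.png

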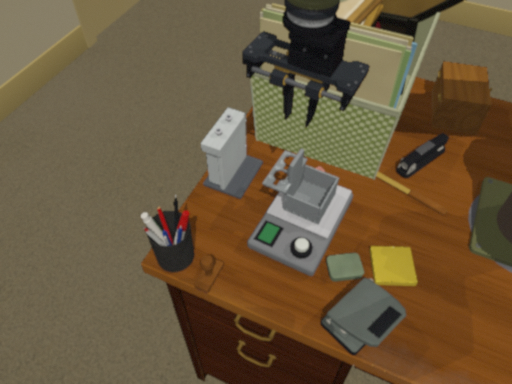

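The tub stands upright on the platform at px (308,190), the gripper is clear, and the tare key is at (301,246). Moving over the key with the fingers shut.

Emit:
servo_tool(motion=[[[3.5,-2.4,0],[0,0,0],0.0],[[7,-4.8,0],[0,0,0],0.0],[[10.5,-7.3,0],[0,0,0],0.0],[[10.5,-7.3,3],[0,0,0],0.0],[[10.5,-7.3,6],[0,0,0],0.0],[[10.5,-7.3,9],[0,0,0],0.0],[[10.5,-7.3,12],[0,0,0],0.0],[[10.5,-7.3,15],[0,0,0],0.0],[[10.5,-7.3,15],[0,0,0],0.0],[[10.5,-7.3,15],[0,0,0],0.0]])

```text
clock: 11.88
tool_pos: [0.3896, 0.2559, 0.1067]
eef_rot: [-0.001, 0.728, 0.685, -0.003]
force: [0.8, -0.2, 0.7]
finger_gap: 0.0004
grip_force: 0.0
```

Run:
```python
from h import *
to([.397,.2575,.074],-3.3)
```

```text
clock 11.88 tcp [0.3896 0.2559 0.1067] F [ 0.8 -0.2  0.7] gap 0.0004 grip 0.0
shift [0.22 0.74 3.26]
turn [-0.27  0.16 -0.22]
```

Emit:
servo_tool(motion=[[[0.2,0.7,0],[0,0,0],0.0],[[0.2,0.7,1],[0,0,0],0.0],[[0.2,0.7,2],[0,0,0],0.0],[[0.2,0.7,3],[0,0,0],0.0],[[0.2,0.7,3],[0,0,0],0.0]])

```text
clock: 12.3
tool_pos: [0.3971, 0.2576, 0.0764]
eef_rot: [-0.001, 0.729, 0.685, -0.002]
force: [0.0, -0.6, -0.3]
finger_gap: 0.0002
grip_force: 0.0
```

Run:
```python
from h import *
to([.397,.2575,.066],-3.3)
im,d,P=cloud("scene")
cv2.imwrite("pics/s6.png",cv2.resize(im[150:280,230:360,::-1],None,fx=4.5,fy=4.5,interpolation=2))
```

```text
clock 12.30 tcp [0.3971 0.2576 0.0764] F [ 0.  -0.6 -0.3] gap 0.0002 grip 0.0
shift [-0.   -0.01  1.04]
turn [-0.19  0.11 -0.22]
```

View pics/s6.png

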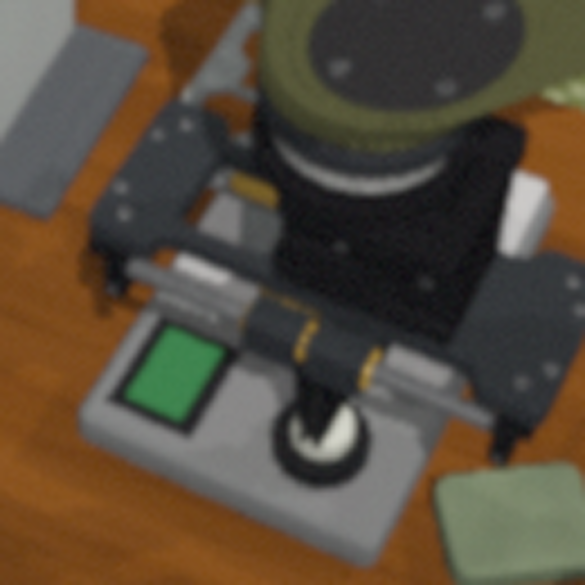

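The shut fingertips are over the key at crop px (318,425). Pressing down.

Emit:
servo_tool(motion=[[[0,0,0.3],[0,0,0],0.0],[[0,0,0.5],[0,0,0],0.0],[[0,0,0.7],[0,0,0],0.0],[[0,0,0.9],[0,0,0],0.0],[[0,0,1.1],[0,0,0],0.0],[[0,0,1.1],[0,0,0],0.0],[[0,0,1.1],[0,0,0],0.0]])

```text
clock: 12.93
tool_pos: [0.3987, 0.2584, 0.0683]
eef_rot: [0.0, 0.728, 0.685, 0.0]
force: [-1.8, -1.3, 4.8]
finger_gap: 0.0004
grip_force: 2.6
```

Emit:
servo_tool(motion=[[[0,0,0.2],[0,0,0],0.0],[[0,0,0.3],[0,0,0],0.0],[[0,0,0.3],[0,0,0],0.0],[[0,0,0.3],[0,0,0],0.0]])

```text
clock: 13.27
tool_pos: [0.3989, 0.2586, 0.0679]
eef_rot: [-0.0, 0.728, 0.685, -0.001]
force: [-10.0, -5.1, 22.1]
finger_gap: 0.0004
grip_force: 11.1
```

The force jumped to 22 N with no further travel, so the key is at its stop. The platform's 2 mm depth bias in this camera makes the height agree too. Releasing.

Emit:
servo_tool(motion=[[[0,0,-0.5],[0,0,0],0.0],[[0,0,-1.5],[0,0,0],0.0],[[0,0,-4],[0,0,0],0.0],[[0,0,-8],[0,0,0],0.0],[[0,0,-12],[0,0,0],0.0],[[0,0,-16],[0,0,0],0.0],[[0,0,-20],[0,0,0],0.0],[[0,0,-20],[0,0,0],0.0],[[0,0,-20],[0,0,0],0.0]])

```text
clock: 14.02
tool_pos: [0.3999, 0.2591, 0.2684]
eef_rot: [0.001, 0.728, 0.685, 0.004]
force: [-0.8, -0.0, -0.6]
finger_gap: 0.0001
grip_force: 0.0
```

Run:
```python
from h import *
to([.397,.2575,.27],-3.3)
im,d,P=cloud("scene","pics/s7.png");x,y,z=P[...,0],P[...,1],P[...,2]
m=(x>.36)&(x<.43)&(y>.235)&(y<.29)&(z>.02)&(im.min(-1)>150)
print("key",P[m].mean(0),m.sum())
m=(x>.36)&(x<.52)&(y>.06)&(y<.24)&(z>.08)&(z<.093)
print(cv2.minAreaRect(P[m][:,:2].astype(np.float32)*1000),m.sum())
for k in["eraser","rubber_stamp"]: print(k,[np.round(b["at"],3) for b in models.boxes_of("scene",k)[:1]])
```

```text
clock 14.02 tcp [0.3999 0.2591 0.2684] F [-0.8 -0.  -0.6] gap 0.0001 grip 0.0
shift [-0.17 -0.28 -0.16]
turn [ 0.37 -0.21 -0.21]
key [0.39574528 0.25721232 0.04886377] 140
((420.79669189453125, 150.0083770751953), (91.0263900756836, 78.08716583251953), 86.63308715820312) 384
eraser []
rubber_stamp [array([0.528, 0.373, 0.019])]
```

View pics/s7.png

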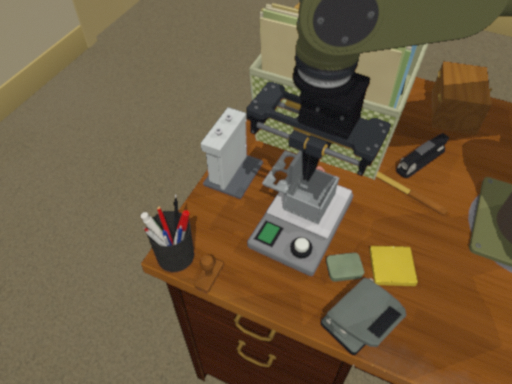

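The key at px (301,246) is back up. The tub is upright at (308,190), and its cup measures (0.421, 0.150) against a platform centre of about (0.420, 0.150). The robot is clear, so I'm handing it in.

```bash
python3 -c "
from h import *
print(r.finish_job())"
```

```text
the job is handed in; nothing more can be done
None
```

The tub is off its rail and standing upright in the middle of the scale's platform; the tare key was pressed to its stop and released, and the job was handed in at about 14 s of the allowed 45 s, with no verdict shown.

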